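# Set out the sharpening station

### The arm

A 6-joint arm with a two-finger parallel gripper is mounted at the origin on the work surface; the furniture and walls round the work are solid. World frame = base frame: x ahead of the robot, y to its left, z up, the work surface at z = 0. Lengths are in mm, angles in rad, forces in N, time in s.
With the tool pointing down it reaches from about 275 to 1000 mm from the base axis. Payload 8.4 kg.
Tool frame: the origin (TCP) lies between the finger pads; the fingertips stand 22 mm ahead of it and the grasp point (between the pads) lies 3 mm ahead of it; z points along the fingers, y is the line along which they close (so a half turn about z gives the same grasp; the last joint's range is limited). The gripper opens to 85 mm and grips with 20 to 120 N. Pads are 22 mm wide; open, the fingers measure 114 mm over their backs; the gripper's body (76 mm by 85 mm) begins 54 mm behind the grasp point. The pads swing forward as they close: fully open they stand 13 mm farther back than shut.
Start: joints at [-1.109, 0.353, 1.633, -0, 1.155, -0.002], TCP at [279.593, -558.978, 253.281] pointing down, gripper open.
Joint ranges: [-2.63, 2.63], [-0.92, 2.1], [0.06, 2.66], [-1.3, 4.44], [0, 2.69], [-3.02, 3.02]. Speed limits (rad/s): [2.22, 2.22, 2.79, 3.14, 3.14, 3.14].

### API

Orientations are given as [roll, pitch, yaw] about the fixed x, y, z axes, in that order (R = Rz(yaw) Ry(pitch) Rx(roll)).
In Python, from rig import r, grab_frame gives the robot as it stands.
- The arm moves only by the shell command python3 -m inch 'ROWS' [FORCE]. ROWS is JSON, a list of rows, each a list of 7 numbers: the turn, a rotation vector about the tool's x, y, z as a fraction of full scale, then the shift along the tool's x, y, z as a fraction of full scale, then the closure, from 0 (fully open) to 1 (shut). In form: [[rx, ry, rz, dx, dy, dz, fingers], ...]. A call has 1 to 8 rows; each row shifts and turns the commanded pose from where the row before left it, along the tool's axes as they then stand; what a row does not reach is not made up. Full scale, the value 1, is 2.5 cm for a shift and pi rad for a turn. A row lasts 1/12 s, in which the tool goes at most 41.7 mm and 7.16 degrees, less where a joint would pass 70% of its speed; a pose out of reach is approached as far as the arm can. A call with a number of a shift or a turn outside -1 to 1 is refused whole. A call with a gripper value outside its range is refused whole. The fingers move at their own pace and stop on an object; FORCE is the grip in N (left out, the last holds). Time passes only in rows, so rows that do not move let the fingers close. It gives the time, the measured TCP pose, the force, the opening and the grip force at its end, in the units of the state.
- r.sense(): the state, without advancing time (a new reading comes with each control period).
- grab_frame(name): name is "scene" or "top"; returns a dict with "pixels" (384x512x3 uint8, red, green, blue), "z_map" (384x512 float32, mm along the optical axis (not along the pixel's ray), 0 where there is no reading), "vertical_fov" (degrees; the focal length in pixels is half the picture's height over the tangent of half this angle, whatever the lens; pixels are square), "cx", "cy" (the principal point, pixels), "cam_to_world" (4x4, takes a point from camera to world coordinates). Camera axes: x right, y down, z forward; pixel columns grow to the right and rows downward; lengths in mm; the calibration is good to about 2 mm. A picture is of the moment at which its call begins.
- r.sign_off(): hands the job in; it is judged then, once.
The state is a dict: "clock": time; "qpos": joint angles; "qvel": joint speeds; "joint_efforts": joint torques, N m; "eef_pos": TCP position; "tcp_rot": TCP orientation; "contact_force": force on the tool from outside, world axes, zero at the start; "wrist_torque": the same for the moment, N m; "opening": opening from 0.0 (shut) to 1.0 (fully open); "grasp_force": force on a finger pad.
Only numpy, scipy, OpenCV 4.12 (cv2) and the standard library are available. Lean on these libraries where they do the work, as an engineer would, in place of code of your own. Each camera call takes 0.05 s, during which the arm holds its last target. There are 200 camera calls.

### The job

Set out the sharpening station: take the stack of oilstones apart and lay the grey coarse stone, the orange-brown medium stone and the leather-faced strop each flat in the wooden bed that is cut to its size, and the white finishing stone flat and lengthwise on the sloped steel stand, with its lower end resting against the ledge. Stones chip, so set each one down gently and let none drop or fall, and leave the oil can and the block plane standing where they are.

Things in the scene. Friction and masses are not known exactly. Their poses are not given: they have to be found in the camera images.
- strop: Strop: small pale wooden block faced on top with brown leather, a rectangular block 88 mm long (its x), 42 wide (its y), 18 thick (its z), about 90 g. Origin: centre of its underside. Loose. At the start it is the top of the stack, lying on the white stone, the stack's edges all roughly parallel. It belongs in bed_small.
- stone_fine: Finishing stone: white oilstone, a rectangular block 104 mm long (its x), 48 wide (its y), 20 thick (its z), about 240 g. Origin: centre of its underside. Loose. At the start it is second from the top of the stack, under the strop and on the orange-brown stone. It belongs on the sloped stand.
- stone_medium: Medium oilstone, orange-brown, a rectangular block 122 mm long (its x), 54 wide (its y), 22 thick (its z), about 320 g. Origin: centre of its underside. Loose. At the start it is third from the top, on the grey stone. It belongs in bed_middle.
- stone_coarse: Coarse oilstone, dark grey, a rectangular block 140 mm long (its x), 60 wide (its y), 24 thick (its z), about 420 g. Origin: centre of its underside. Loose. At the start it is the bottom of the stack, on the bench. It belongs in bed_large.
- bed_large: Low dark-brown wooden bed for the grey coarse stone: a fixed tray, outside 178 x 92 mm and 19 mm high, with a recess 154 x 74 mm (7 mm wider than what belongs in it, on every side) and 7 mm deep, whose dark-green lined floor is 12 mm above the origin. x runs along its length, y across, z up; origin: centre of its underside, on the bench.
- bed_middle: Low mid-brown wooden bed for the orange-brown medium stone: a fixed tray, outside 160 x 86 mm and 19 mm high, with a recess 136 x 68 mm (7 mm wider than what belongs in it, on every side) and 7 mm deep, whose dark-green lined floor is 12 mm above the origin. x runs along its length, y across, z up; origin: centre of its underside, on the bench.
- bed_small: Low pale wooden bed for the strop: a fixed tray, outside 126 x 74 mm and 19 mm high, with a recess 102 x 56 mm (7 mm wider than what belongs in it, on every side) and 7 mm deep, whose dark-green lined floor is 12 mm above the origin. x runs along its length, y across, z up; origin: centre of its underside, on the bench.
- stand_seat (a point): Seat on the fixed stand, a wooden wedge 140 x 66 x 58 mm topped by a slick oiled steel plate 130 x 66 sloping at 15 deg, with a 9 mm high ledge across its low end, on the robot's side. The point is on the plate, mid-width, 52 mm up from the ledge, 35.5 mm above the bench: the white stone's origin when seated. x up the slope, y across, z square to the plate. A stone let go on it slides to the ledge.
- oil_can: Grey-green oil can with a thin curved spout, 62 x 83 x 142 mm, standing behind the open wooden drawer frame (rails 99 mm high, fixed) that divides the bench; origin: centre of its underside. To be left alone.
- block_plane: Green and steel block plane, 48 x 174 x 54 mm, standing behind the open wooden drawer frame (rails 99 mm high, fixed) that divides the bench; origin: centre of its underside. To be left alone.
Things that resemble listed ones, but are neither listed nor needed, are in the scene too. Of the things that look like the stone_fine, the larger one is meant.

How it is judged:
By the outcome, as a careful person would: the job done as asked, in the order asked, and still so for the second after the job is handed in, with the robot touching nothing.
It also fails if it takes over 115 s, if anything falls off the work surface, if the arm or the gripper's body presses on something with over 40 N, if the wrist force passes 120 N, or if a joint passes its speed limit or range.

## Working session

There is one attempt and no reset: what is moved stays moved. The work goes in short steps, Python scripts to look and compute and a shell command to move; the robot and the scene stay as the last step left them, time stands still between calls to the robot, and variables do not carry over. Pictures are saved under pics/ and viewed, at most 14 in all, crops included, and the job is handed in when it is done.

```bash
ls; mkdir -p pics
cat > h.py <<'E'
import numpy as np, cv2
from rig import r, grab_frame
def frame(n):
    f=grab_frame(n); h,w=f["pixels"].shape[:2]
    fl=h/2/np.tan(np.radians(f["vertical_fov"])/2)
    v,u=np.mgrid[:h,:w]; z=f["z_map"]
    P=np.stack([(u-f["cx"])/fl*z,(v-f["cy"])/fl*z,z,np.ones_like(z)],-1)@np.array(f["cam_to_world"]).T
    P=P[...,:3]; P[z<=0]=np.nan
    return f,f["pixels"],P
def save(n,im): cv2.imwrite("pics/"+n,im[...,::-1])
E
python3 - <<'E'
from h import *
for n in("top","scene"):
    f,p,P=frame(n); save(n+"0.png",p); np.save(n+"0.npy",P); cv2.imwrite
    print(n,f["vertical_fov"],np.array(f["cam_to_world"]).round(2).tolist())
print(r.sense())
E
```

```text
pics
top 44.27063113488758 [[0.01, -0.99, 0.1, 386.52], [-1.0, -0.01, 0.02, 15.18], [-0.02, -0.1, -0.99, 1669.32], [0.0, 0.0, 0.0, 1.0]]
scene 49.11981928195007 [[-0.67, -0.41, 0.61, -262.98], [-0.74, 0.39, -0.55, 760.49], [-0.01, -0.82, -0.57, 821.82], [0.0, 0.0, 0.0, 1.0]]
{'clock': 0.1, 'qpos': array([-1.10939185e+00,  3.53591828e-01,  1.63406454e+00,  3.74211107e-06,
        1.15521706e+00, -2.37258037e-03]), 'qvel': array([-3.20862730e-04, -1.71814238e-03, -3.04077620e-03, -1.50499978e-03,
       -2.15188841e-05, -4.50414498e-04]), 'joint_efforts': array([-7.83961259e-04, -6.06360698e+01, -3.42818713e+01,  5.69258066e-05,
        4.05295970e-03, -4.81832421e-05]), 'eef_pos': array([ 279.41517596, -558.60661261,  252.62661784]), 'tcp_rot': array([-3.14031189e+00, -6.46038456e-06,  4.63775541e-01]), 'contact_force': array([-0.02415179, -0.11103577,  0.01755914]), 'wrist_torque': array([ 0.02865327, -0.03024506, -0.04888854]), 'grasp_force': 0.0, 'opening': 1.0017061237786258}
```

View pics/top0.png

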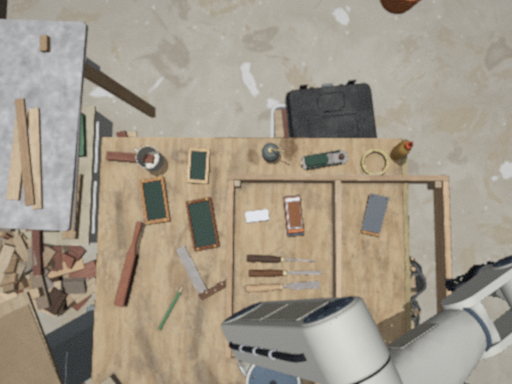

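View pics/scene0.png

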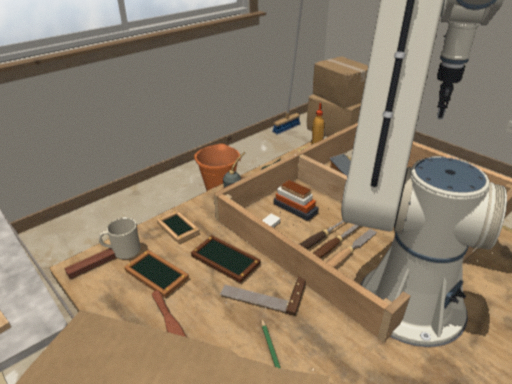

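The top view shows the stack at (293,214), a small white decoy at (257,216), and the sloped stand at (375,214). The beds are at (202,223) large, (155,199) middle and (199,166) small. Two things are white: the block in the stack at (293,214), which is larger and lies under the strop, and the small loose one at (257,216). The one in the stack fits the description. I'll confirm it in a crop and measure.

Run:
```python
from h import *
p=cv2.imread("pics/top0.png")[...,::-1]; P=np.load("top0.npy")
s=cv2.imread("pics/scene0.png")[...,::-1]
a=cv2.resize(p[175:255,225:405],None,fx=4,fy=4,interpolation=2)
b=cv2.resize(s[165:240,240:340],(720,280),interpolation=2)[:, :720]
save("crop1.png",np.vstack([a,np.pad(cv2.resize(s[160:240,240:370],(455,280)),((0,0),(0,265),(0,0)))]))
hsv=cv2.cvtColor(np.ascontiguousarray(p),cv2.COLOR_RGB2HSV)
def rect(pts,l):
    (c,wh,ang)=cv2.minAreaRect(pts[:,:2].astype(np.float32)); b=cv2.boxPoints((c,wh,ang))
    e1=b[1]-b[0];e2=b[2]-b[1]; e=e1 if np.linalg.norm(e1)>np.linalg.norm(e2) else e2
    print(l,"c",np.round(c,1),"wh",np.round(wh,1),"yaw",round(np.degrees(np.arctan2(e[1],e[0]))%180,1),"z",np.nanpercentile(pts[:,2],[5,50,95]).round(1),len(pts))
def win(m,u0,u1,v0,v1):
    o=np.zeros(m.shape,bool);o[v0:v1,u0:u1]=m[v0:v1,u0:u1];return o&np.isfinite(P[...,2])
H,S,V=[hsv[...,i].astype(int) for i in range(3)]
for l,w in dict(large=(182,222,192,255),mid=(138,172,170,226),small=(184,214,146,186)).items():
    w=w
    rec=win((H>60)&(H<105)&(V<90)&(S>60),*w); 
    n,L,st,_=cv2.connectedComponentsWithStats(rec.astype(np.uint8)); k=1+st[1:,4].argmax(); rect(P[L==k],l+" recess")
    o=win((P[...,2]>11)&(P[...,2]<40),*w); rect(P[o],l+" out")
Z=P[...,2]
w=(278,312,190,240)
for lo,hi in((15,200),(76,200),(58,73),(36,54),(15,32)):
    o=win((Z>lo)&(Z<hi),*w)
    if o.sum()>5: rect(P[o],f"stack {lo}-{hi}")
o=win((Z>15),355,395,187,240); q=P[o]; rect(q,"stand"); 
g=win((Z>15)&(S<75),355,395,187,240); q=P[g]; rect(q,"plate")
A=np.c_[q[:,:2],np.ones(len(q))]; c=np.linalg.lstsq(A,q[:,2],rcond=None)[0]; print("plane",c,np.degrees(np.arctan(np.hypot(c[0],c[1]))),np.degrees(np.arctan2(c[1],c[0])), np.std(A@c-q[:,2]))
print("rails", [ (u,v,P[v,u].round(0).tolist()) for u,v in((235,215),(337,215),(445,215),(290,180),(235,240),(335,240),(372,240),(372,195))])
print("scenery heights", [P[v,u].round(0).tolist() for u,v in((257,216),(150,158),(271,153),(325,159),(282,260))])
```

```text
large recess c [415.1 255.8] wh [15.8  5.1] yaw 27.7 z [ 6.4  7.3 15.6] 6
large out c [423.7 257.5] wh [195.4 128.8] yaw 5.0 z [11.5 15.5 22.8] 965
mid recess c [453.2 405.1] wh [ 5.9 16. ] yaw 129.9 z [ 5.2 15.5 17.1] 6
mid out c [522.  426.8] wh [188.2 105.4] yaw 8.4 z [11.5 15.7 24.7] 827
small recess c [598.4 245.8] wh [10.6  0.2] yaw 1.2 z [10.9 11.6 12.5] 4
small out c [636.7 265.5] wh [ 75.2 126.2] yaw 178.3 z [11.7 16.3 23.3] 518
stack 15-200 c [461.3 -71.8] wh [139.8  60. ] yaw 5.5 z [21.  68.6 87.9] 689
stack 76-200 c [463.4 -71.5] wh [87.3 41.7] yaw 5.0 z [78.3 83.7 89.6] 321
stack 58-73 c [466.7 -71. ] wh [103.8  47.8] yaw 6.1 z [60.4 65.9 71.4] 106
stack 36-54 c [463.  -71.6] wh [121.5  54.3] yaw 6.4 z [39.4 45.5 51.9] 119
stack 15-32 c [461.3 -71.8] wh [139.8  60. ] yaw 5.5 z [18.3 23.7 29.7] 125
stand c [ 464.4 -349.8] wh [ 67.1 137.9] yaw 168.7 z [21.1 37.8 54.6] 785
plate c [ 468.3 -350.8] wh [ 67.2 129.7] yaw 168.1 z [21.2 38.9 55. ] 735
plane [ 2.58694509e-01 -4.86581728e-02 -9.99971447e+01] 14.747470660854962 -10.652377242795412 4.166814813589273
rails [(235, 215, [460.0, 131.0, -1.0]), (337, 215, [457.0, -214.0, 99.0]), (445, 215, [460.0, -570.0, 99.0]), (290, 180, [577.0, -60.0, 72.0]), (235, 240, [372.0, 130.0, -5.0]), (335, 240, [375.0, -208.0, 92.0]), (372, 240, [375.0, -350.0, 2.0]), (372, 195, [528.0, -340.0, 58.0])]
scenery heights [[456.0, 53.0, 13.0], [659.0, 435.0, 20.0], [670.0, 5.0, 72.0], [656.0, -184.0, 31.0], [305.0, -35.0, 24.0]]
```

View pics/crop1.png

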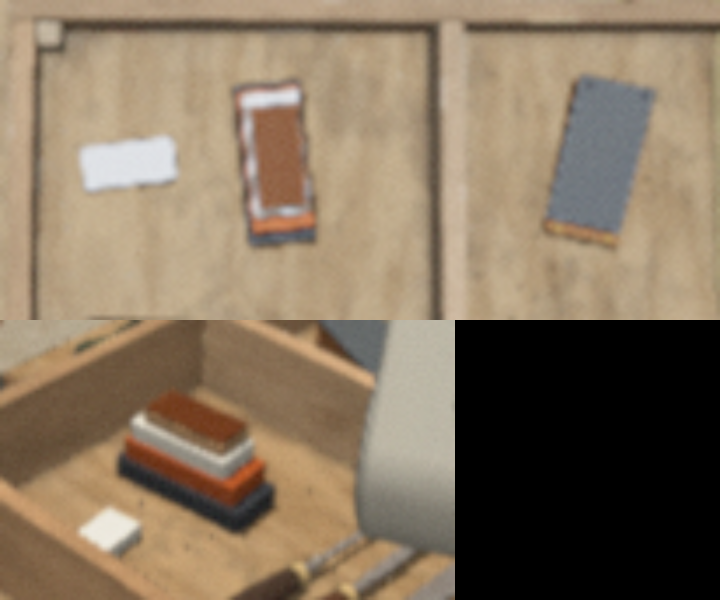

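The crop confirms the order from the top: brown strop, white, orange, grey. The loose white piece at crop (128,163) is clearly smaller, so it's the decoy. Next I'll measure the beds more precisely by ray casting.

```bash
cat >> h.py <<'E'
def cast(f,uv,z):
    h=f["pixels"].shape[0]; fl=h/2/np.tan(np.radians(f["vertical_fov"])/2); T=np.array(f["cam_to_world"])
    d=np.c_[(uv[:,0]-f["cx"])/fl,(uv[:,1]-f["cy"])/fl,np.ones(len(uv))]@T[:3,:3].T
    return T[:3,3]+d*((z-T[2,3])/d[:,2])[:,None]
def rect(xy):
    c,wh,_=cv2.minAreaRect(xy.astype(np.float32)); q=xy-xy.mean(0); e=np.linalg.svd(q,full_matrices=False)[2][0]
    return np.round(c,1),np.round(sorted(wh),1),round((np.degrees(np.arctan2(e[1],e[0]))+90)%180-90,1)
def blob(m,w):
    o=np.zeros(m.shape,np.uint8);o[w[2]:w[3],w[0]:w[1]]=m[w[2]:w[3],w[0]:w[1]]
    n,L,st,_=cv2.connectedComponentsWithStats(o); 
    v,u=np.nonzero(L==1+st[1:,4].argmax()); return np.c_[u,v].astype(float)
def go(x,y,z,yaw):   # tool-frame shift & turn still to do (tool down), in units of the moves
    s=r.sense(); p=s["eef_pos"]; R=Rot.from_euler("xyz",s["tcp_rot"]); g=Rot.from_euler("xyz",[np.pi,0,np.radians(yaw)])
    print("pos",p.round(1),"rot",np.degrees(s["tcp_rot"]).round(2),"dpos_tool/25",(R.inv().apply(np.array([x,y,z])-p)/25).round(3),
      "turn/pi",((R.inv()*g).as_rotvec()/np.pi).round(4),"dpos after turn",(g.inv().apply(np.array([x,y,z])-p)/25).round(3),"t",round(s["clock"],1))
from scipy.spatial.transform import Rotation as Rot
E
python3 - <<'E'
from h import *
f,p,P=frame("top"); I=p.astype(int)
g=(I[...,1]>I[...,0]+3)&(I.sum(-1)<200)
for l,w in dict(large=(182,222,192,255),mid=(138,172,170,226),small=(184,214,146,186)).items():
    print(l,rect(cast(f,blob(g,w),12)[:,:2]))
f2,p2,P2=frame("scene"); I=p2.astype(int)
g=(I[...,1]>I[...,0]+3)&(I.sum(-1)<200)
for l,w in dict(large=(185,265,230,285),mid=(120,195,245,300),small=(150,205,205,245)).items():
    print(l,rect(cast(f2,blob(g,w),12)[:,:2]))
st=(I*0)
I=p.astype(int); hs=cv2.cvtColor(p,cv2.COLOR_RGB2HSV)
b=blob((hs[...,0]<15)&(hs[...,1]>110)&(I[...,0]<175)&(I[...,0]>90),(283,304,196,233)); print("strop",rect(cast(f,b,84)[:,:2]))
b=blob((I.max(-1)-I.min(-1)<40),(357,393,188,240)); print("plate",rect(cast(f,b,39)[:,:2]), "low/high v",b.min(0),b.max(0))
go(464,-71.5,200,5.5)
E
```

```text
large (array([367.3, 269.4]), array([0., 7.]), np.float64(1.2))
mid (array([451.9, 417.8]), array([0. , 4.9]), np.float64(-44.1))Traceback (most recent call last):
  File "<stdin>", line 5, in <module>
  File "h.py", line 21, in blob
    v,u=np.nonzero(L==1+st[1:,4].argmax()); return np.c_[u,v].astype(float)
                        ~~~~~~~~~~~~~~~^^
ValueError: attempt to get argmax of an empty sequence
```

Run:
```python
from h import *
f,p,P=frame("top"); f2,p2,P2=frame("scene")
for q,pts in((p,[(202,223),(205,240),(155,199),(199,166),(190,225),(143,200),(189,166),(293,214),(375,214)]),(p2,[(226,258),(157,272),(180,225)])):
    print([q[v,u].tolist() for u,v in pts])
def m(I): 
    I=I.astype(int); return (I[...,2]>I[...,0])&(I.sum(-1)<170)
for l,w in dict(large=(182,222,192,255),mid=(138,172,170,226),small=(184,214,146,186)).items():
    print(l,rect(cast(f,blob(m(p),w),12)[:,:2]))
for l,w in dict(large=(185,265,230,285),mid=(120,195,245,300),small=(150,205,205,245)).items():
    print(l,rect(cast(f2,blob(m(p2),w),12)[:,:2]))
```

```text
[[62, 81, 75], [64, 81, 73], [61, 81, 73], [66, 81, 77], [126, 86, 64], [177, 136, 98], [202, 178, 148], [146, 102, 73], [114, 122, 125]]
[[28, 42, 37], [34, 44, 38], [24, 41, 29]]Traceback (most recent call last):
  File "<stdin>", line 8, in <module>
  File "h.py", line 21, in blob
    v,u=np.nonzero(L==1+st[1:,4].argmax()); return np.c_[u,v].astype(float)
                        ~~~~~~~~~~~~~~~^^
ValueError: attempt to get argmax of an empty sequence
```

Run:
```python
from h import *
f,p,P=frame("top"); f2,p2,P2=frame("scene")
def m(I): 
    I=I.astype(int); return (I[...,1]>I[...,0]+4)&(I.sum(-1)<270)
for l,w in dict(large=(182,222,192,255),mid=(138,172,170,226),small=(184,214,146,186)).items():
    print(l,rect(cast(f,blob(m(p),w),12)[:,:2]))
for l,w in dict(large=(185,265,230,285),mid=(120,195,245,300),small=(150,205,205,245)).items():
    print(l,rect(cast(f2,blob(m(p2),w),12)[:,:2]))
I=p.astype(int)
b=blob((I.max(-1)-I.min(-1)<40),(357,393,188,240)); print("plate",rect(cast(f,b,39)[:,:2]))
go(464,-71.5,200,5.5)
```

```text
large (array([428.6, 246.6]), array([ 68.8, 149.3]), np.float64(11.4))
mid (array([510.7, 417.8]), array([ 59.1, 128.1]), np.float64(9.9))
small (array([635.9, 265.2]), array([46.6, 93.2]), np.float64(-1.1))
large (array([432.7, 243.3]), array([ 64.6, 145.3]), np.float64(11.4))
mid (array([514.1, 415.6]), array([ 58.3, 123.6]), np.float64(9.8))
small (array([640.3, 262.9]), array([44. , 84.9]), np.float64(-2.3))
plate (array([ 468.6, -352.8]), array([ 72.3, 133.6]), np.float64(-16.4))
pos [ 279.5 -558.9  253.1] rot [-179.98    0.     26.57] dpos_tool/25 [ 15.32  -14.135   2.129] turn/pi [-1.000e-04  0.000e+00  1.171e-01] dpos after turn [  9.213 -18.699   2.125] t 0.3
```

```bash
python3 -m inch '[[0,0,0.039,0,0,0,0],[0,0,0.039,0,0,0,0],[0,0,0.039,0,0,0,0],[0,0,0,0.485,-0.984,0,0],[0,0,0,0.485,-0.984,0,0],[0,0,0,0.485,-0.984,0,0],[0,0,0,0.485,-0.984,0,0],[0,0,0,0.485,-0.984,0,0]]' 40
python3 -m inch '[[0,0,0,0.485,-0.984,0,0],[0,0,0,0.485,-0.984,0,0],[0,0,0,0.485,-0.984,0,0],[0,0,0,0.485,-0.984,0,0],[0,0,0,0.485,-0.984,0,0],[0,0,0,0.485,-0.984,0,0],[0,0,0,0.485,-0.984,0,0],[0,0,0,0.485,-0.984,0,0]]'
python3 -m inch '[[0,0,0,0.485,-0.984,0,0],[0,0,0,0.485,-0.984,0,0],[0,0,0,0.485,-0.984,0,0],[0,0,0,0.485,-0.984,0,0],[0,0,0,0.485,-0.984,0,0],[0,0,0,0.485,-0.984,0,0],[0,0,0,0,0,0,0],[0,0,0,0,0,0,0]]'
python3 - <<'E'
from h import *
go(464,-71.5,92.5,5.5)
f,p,P=frame("scene"); save("s1.png",cv2.resize(p[100:300,200:450],(750,600)))
E
```

```text
clock: 1.02
eef_pos: [328.3, -429.5, 253.3]
tcp_rot: [-3.142, -0.0, 0.096]
contact_force: [0.3, 0.6, 0.2]
opening: 0.996
grasp_force: 0.0
clock: 1.68
eef_pos: [406.0, -224.3, 253.5]
tcp_rot: [3.141, -0.0, 0.096]
contact_force: [0.8, -0.2, 0.1]
opening: 0.998
grasp_force: 0.0
clock: 2.35
eef_pos: [464.3, -70.6, 253.3]
tcp_rot: [3.141, -0.0, 0.099]
contact_force: [-0.4, -0.2, -0.6]
opening: 0.998
grasp_force: 0.0
pos [464.3 -70.6 253.3] rot [179.99  -0.     5.67] dpos_tool/25 [-0.015  0.033  6.432] turn/pi [ 0.    -0.     0.001] dpos after turn [-0.014  0.034  6.432] t 2.4
```

View pics/s1.png

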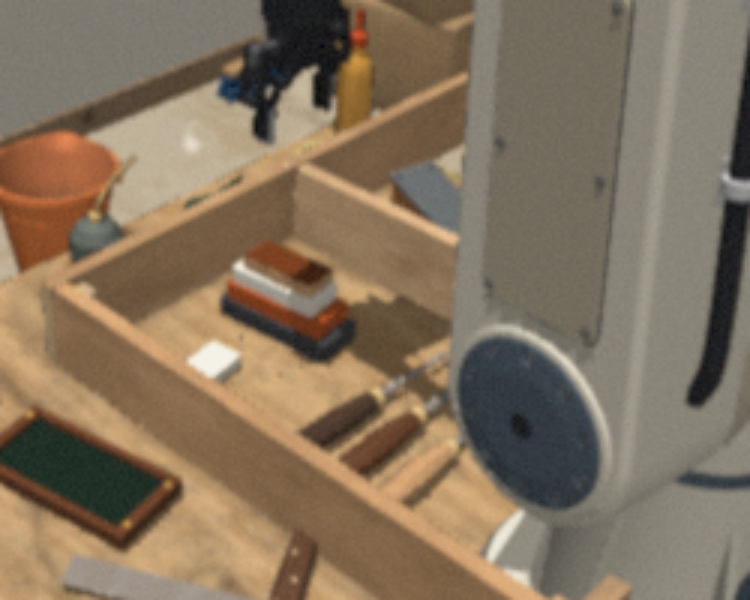

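The scene view shows the gripper over the stack, with its fingers at about crop (265,120) and (322,95). I'll go down and grip the strop near its top.

```bash
python3 -m inch '[[0,0,0,0,0.03,1,0],[0,0,0,0,0,1,0],[0,0,0,0,0,1,0],[0,0,0,0,0,1,0],[0,0,0,0,0,1,0],[0,0,0,0,0,0.8,0],[0,0,0,0,0,0.4,0],[0,0,0,0,0,0.23,0]]' 
python3 -m inch '[[0,0,0,0,0,0,0],[0,0,0,0,0,0,0.2],[0,0,0,0,0,0,0.3],[0,0,0,0,0,0,0.4],[0,0,0,0,0,0,0.5],[0,0,0,0,0,0,0.6],[0,0,0,0,0,0,0.7],[0,0,0,0,0,0,0.7]]' 40
python3 - <<'E'
from h import *
go(464,-71.5,92.5,5.5); s=r.sense(); print(s["opening"]*85,s["grasp_force"],s["contact_force"])
E
```

```text
clock: 3.07
eef_pos: [463.1, -73.1, 91.4]
tcp_rot: [-3.141, 0.002, 0.095]
contact_force: [0.6, 0.1, -0.4]
opening: 0.997
grasp_force: 0.0
clock: 3.73
eef_pos: [464.7, -72.5, 93.6]
tcp_rot: [3.141, -0.001, 0.096]
contact_force: [-1.4, 0.0, 9.2]
opening: 0.478
grasp_force: 40.1
pos [464.7 -72.5  93.6] rot [ 1.7997e+02 -8.0000e-02  5.5200e+00] dpos_tool/25 [-0.023 -0.041  0.044] turn/pi [ 0.0002 -0.0005  0.0001] dpos after turn [-0.022 -0.041  0.044] t 3.7
40.636990724504436 40.112698674201965 [-1.36813725e+00  1.90412440e-03  9.20091403e+00]
```

Gripped at about 41 mm. I'll lift it gently and check.

```bash
python3 -m inch '[[0,0,0,0,0,-0.05,0.7],[0,0,0,0,0,-0.1,0.7],[0,0,0,0,0,-0.2,0.7],[0,0,0,0,0,-0.4,0.7],[0,0,0,0,0,-0.6,0.7],[0,0,0,0,0,-0.8,0.7],[0,0,0,0,0,-0.8,0.7],[0,0,0,0,0,0,0.7]]'
python3 - <<'E'
from h import *
go(637,265,200,-1.5); s=r.sense(); print(s["opening"]*85,s["grasp_force"],s["contact_force"])
f,p,P=frame("scene"); save("s2.png",cv2.resize(p[100:250,230:380],(600,600)))
E
```

```text
clock: 4.4
eef_pos: [466.2, -72.7, 170.2]
tcp_rot: [3.14, -0.006, 0.096]
contact_force: [2.1, -0.6, -1.0]
opening: 0.477
grasp_force: 40.9
pos [466.2 -72.7 170.2] rot [179.92  -0.32   5.52] dpos_tool/25 [  8.107 -12.785  -1.164] turn/pi [ 0.0003 -0.0018  0.039 ] dpos after turn [  6.478 -13.681  -1.19 ] t 4.4
40.575085349901606 40.88044345378876 [ 2.10563629 -0.56835008 -0.96852238]
```

View pics/s2.png

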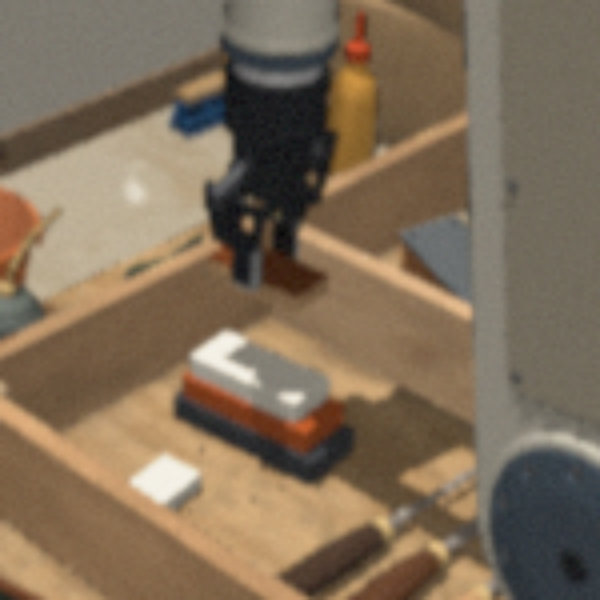

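The strop is held level and the white stone hasn't moved. On to the small bed.

```bash
python3 -m inch '[[0,0,0.039,0,0,-0.6,0.7],[0,0,0,0.1,-0.5,-0.6,0.7],[0,0,0,0.1,-0.95,0,0.7],[0,0,0,0.1,-0.95,0,0.7],[0,0,0,0.1,-0.95,0,0.7],[0,0,0,0.1,-0.95,0,0.7],[0,0,0,0.1,-0.95,0,0.7],[0,0,0,0.1,-0.95,0,0.7]]' 
python3 -m inch '[[0,0,0,0.1,-0.95,0,0.7],[0,0,0,0.71,-0.8,0,0.7],[0,0,0,0.71,-0.8,0,0.7],[0,0,0,0.71,-0.8,0,0.7],[0,0,0,0.71,-0.8,0,0.7],[0,0,0,0.71,-0.8,0,0.7],[0,0,0,0.71,-0.8,0,0.7],[0,0,0,0.71,-0.8,0,0.7]]' 
python3 -m inch '[[0,0,0,0.5,-0.6,0,0.7],[0,0,0,0.21,-0.33,0,0.7],[0,0,0,0,0,0.8,0.7],[0,0,0,0,0,1,0.7],[0,0,0,0,0,1,0.7],[0,0,0,0,0,1,0.7],[0,0,0,0,0,0.8,0.7],[0,0,0,0,0,0,0.7]]'
python3 - <<'E'
from h import *
go(637,265,40,-1.5); s=r.sense(); print(s["opening"]*85,s["grasp_force"],s["contact_force"])
f,p,P=frame("scene"); a=cv2.resize(p[130:280,110:260],(390,390))
f,p,P=frame("top"); save("s3.png",np.hstack([a,cv2.resize(p[130:210,160:240],(390,390))]))
E
```

```text
clock: 5.12
eef_pos: [485.1, 83.2, 195.6]
tcp_rot: [3.141, 0.001, -0.026]
contact_force: [-0.4, -0.6, -0.8]
opening: 0.474
grasp_force: 40.9
clock: 5.78
eef_pos: [616.8, 243.4, 195.0]
tcp_rot: [3.141, 0.002, -0.026]
contact_force: [0.5, -0.3, -0.2]
opening: 0.481
grasp_force: 40.9
clock: 6.45
eef_pos: [631.3, 263.5, 76.1]
tcp_rot: [3.138, 0.008, -0.026]
contact_force: [-1.1, -0.2, -2.5]
opening: 0.48
grasp_force: 40.8
pos [631.3 263.5  76.1] rot [179.79   0.45  -1.51] dpos_tool/25 [ 0.237 -0.07   1.442] turn/pi [ 0.0011  0.0025 -0.0001] dpos after turn [ 0.226 -0.065  1.445] t 6.5
40.77789481879192 40.817829966545105 [-1.1144266  -0.18986399 -2.52241469]
```

View pics/s3.png

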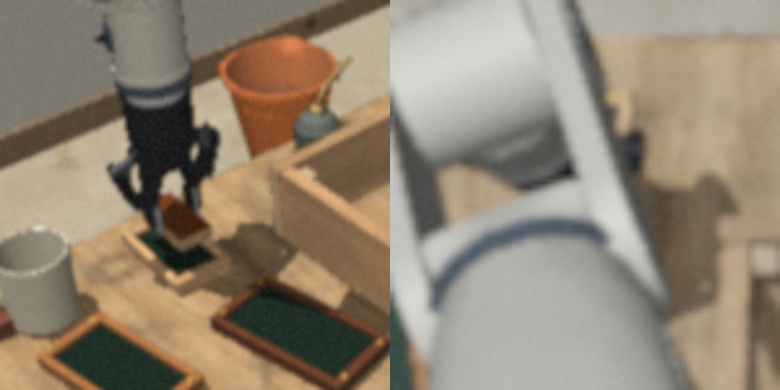

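The strop hangs level over the small bed, at about (180,222) in the left half. I'll settle and correct in x.

```bash
python3 -m inch '[[0,0,0,0,0,0,0.7],[0,0,0,0,0,0,0.7],[0,0,0,0,0,0,0.7]]'
python3 - <<'E'
from h import *
go(638,265,39,-1.5); s=r.sense(); print(s["contact_force"])
E
```

```text
clock: 6.8
eef_pos: [635.8, 265.6, 83.0]
tcp_rot: [-3.141, -0.002, -0.026]
contact_force: [0.1, 0.4, -1.4]
opening: 0.478
grasp_force: 40.8
pos [635.8 265.6  83. ] rot [-1.7994e+02 -1.3000e-01 -1.5100e+00] dpos_tool/25 [0.083 0.022 1.759] turn/pi [-0.0003 -0.0007 -0.    ] dpos after turn [0.087 0.02  1.759] t 6.8
[ 0.05320814  0.35309009 -1.44155406]
```

```bash
python3 -m inch '[[0,0,0,0.08,0.02,0.4,0.7],[0,0,0,0,0,0.4,0.7],[0,0,0,0,0,0.3,0.7],[0,0,0,0,0,0.2,0.7],[0,0,0,0,0,0.15,0.7],[0,0,0,0,0,0.1,0.7],[0,0,0,0,0,0,0.7],[0,0,0,0,0,0,0.7]]' 
python3 -m inch '[[0,0,0,0,0,0.04,0.7],[0,0,0,0,0,0.04,0.7],[0,0,0,0,0,0.04,0.7],[0,0,0,0,0,0.04,0.7],[0,0,0,0,0,0.02,0.7],[0,0,0,0,0,0,0.7],[0,0,0,0,0,0,0.7]]'
python3 - <<'E'
from h import *
go(638,265,39,-1.5); s=r.sense(); print(s["contact_force"])
E
```

```text
clock: 7.47
eef_pos: [637.0, 264.7, 42.5]
tcp_rot: [3.142, 0.0, -0.026]
contact_force: [0.0, 0.5, -1.7]
opening: 0.475
grasp_force: 40.9
clock: 8.05
eef_pos: [637.2, 264.8, 39.7]
tcp_rot: [-3.141, -0.0, -0.026]
contact_force: [-3.8, -1.8, 12.0]
opening: 0.478
grasp_force: 42.3
pos [637.2 264.8  39.7] rot [-1.7999e+02 -3.0000e-02 -1.5100e+00] dpos_tool/25 [ 0.032 -0.008  0.027] turn/pi [-0.0001 -0.0002 -0.    ] dpos after turn [ 0.032 -0.008  0.027] t 8.1
[-3.83178867 -1.84853273 11.9808094 ]
```

Contact came at exactly the seated height, so I'll release, rise and look.

```bash
python3 -m inch '[[0,0,0,0,0,-0.02,0.7],[0,0,0,0,0,0,0.48],[0,0,0,0,0,0,0.4],[0,0,0,0,0,0,0.2],[0,0,0,0,0,0,0.1],[0,0,0,0,0,-0.2,0],[0,0,0,0,0,-0.6,0],[0,0,0,0,0,-1,0]]' 
python3 -m inch '[[0,0,0,0,0,-1,0],[0,0,0,0,0,-1,0],[0,0,0,0,0,-1,0],[0,0,0,0,0,-1,0],[0,0,0,-0.7,0.8,-0.2,0],[0,0,0,-0.7,0.8,0,0],[0,0,0,-0.7,0.8,0,0],[0,0,0,-0.7,0.8,0,0]]'
python3 -m inch '[[0,0,0,-0.7,0.8,0,0],[0,0,0,-0.7,0.8,0,0],[0,0,0,-0.7,0.8,0,0],[0,0,0,-0.7,0.8,0,0],[0,0,0,-0.35,0.95,0,0],[0,0,0,-0.15,0.95,0,0],[0,0,0,-0.15,0.95,0,0],[0,0,0,-0.15,0.95,0,0]]'
python3 - <<'E'
from h import *
f,p,P=frame("scene"); a=cv2.resize(p[190:260,140:220],(457,400))
g,q,P=frame("top"); save("s4.png",np.hstack([a,cv2.resize(q[140:190,170:220],(340,340)) if 0 else cv2.resize(q[140:190,170:215],(340,400))]))
I=q.astype(int); hs=cv2.cvtColor(q,cv2.COLOR_RGB2HSV); 
w=blob((I.min(-1)>170),(275,312,190,240)); print("white",rect(cast(g,w,66)[:,:2]))
m=(P[...,2]>55); b=blob(m,(275,312,190,240)); xy=P[b[:,1].astype(int),b[:,0].astype(int)]; print(rect(xy[:,:2]))
go(466,-71.5,200,6)
E
```

```text
clock: 8.72
eef_pos: [635.4, 264.1, 82.4]
tcp_rot: [3.14, 0.004, -0.026]
contact_force: [-0.2, -0.9, 0.4]
opening: 1.006
grasp_force: 0.0
clock: 9.38
eef_pos: [564.3, 185.9, 190.1]
tcp_rot: [-3.141, -0.002, -0.026]
contact_force: [0.2, 0.0, -0.1]
opening: 0.999
grasp_force: 0.0
clock: 10.05
eef_pos: [470.2, 13.0, 189.9]
tcp_rot: [-3.142, -0.002, -0.026]
contact_force: [0.8, -0.3, -0.3]
opening: 0.999
grasp_force: 0.0
white (array([460.5, -78.5]), array([ 38., 167.]), np.float64(1.8))
(array([447.8, -48.7]), array([ 96.6, 134.4]), np.float64(6.7))
pos [469.8  11.7 189.7] rot [ 1.7996e+02 -6.0000e-02 -1.6300e+00] dpos_tool/25 [-0.059  3.332 -0.408] turn/pi [ 0.0002 -0.0003 -0.0424] dpos after turn [-0.501  3.294 -0.41 ] t 10.2
```

View pics/s4.png

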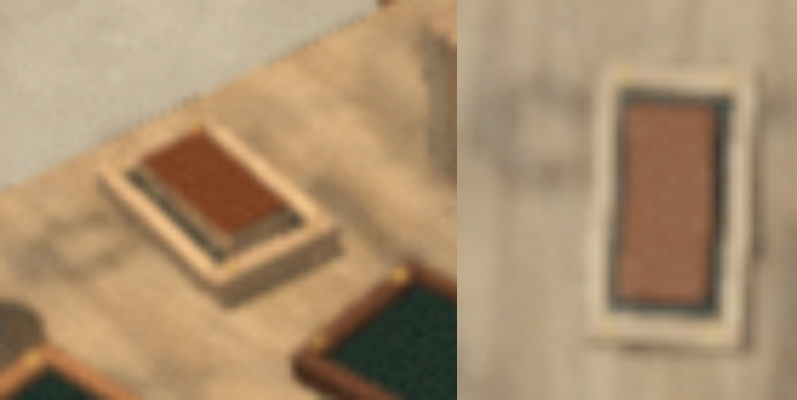

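The strop lies flat in the small bed, with an even gap all round. Next is the white stone: I'll measure its top in the scene view, then move over it.

```bash
python3 -m inch '[[0,0,-0.039,0,0,0,0],[0,0,0,-0.1,0.8,0,0],[0,0,0,-0.1,0.8,0,0],[0,0,0,-0.1,0.8,0,0],[0,0,0,-0.1,0.6,0,0],[0,0,0,-0.1,0.3,0,0],[0,0,0,0,0,0,0],[0,0,0,0,0,0,0]]'
python3 - <<'E'
from h import *
f,p,P=frame("scene"); I=p.astype(int); hs=cv2.cvtColor(p,cv2.COLOR_RGB2HSV).astype(int)
box=np.zeros(p.shape[:2],bool); box[170:225,265:325]=1
m=box&(hs[...,1]<60)&(I.min(-1)>70)&(P[...,2]>58)&(P[...,2]<76)
b=blob(m,(265,325,170,225)); print(len(b),b.min(0),b.max(0),rect(cast(f,b,66)[:,:2]))
o=box&(P[...,2]>58)&(P[...,2]<80); print(rect(P[o][:,:2]))
go(466,-71.5,88.5,6)
E
```

```text
clock: 10.82
eef_pos: [466.0, -69.0, 189.0]
tcp_rot: [-3.141, -0.001, 0.095]
contact_force: [0.5, -0.4, 0.3]
opening: 1.002
grasp_force: 0.0
337 [278. 183.] [311. 202.] (array([460. , -67.2]), array([ 55.6, 109.9]), np.float64(4.5))
(array([ 497.3, -127.6]), array([169.3, 169.5]), np.float64(-37.1))
pos [466.  -68.7 188.9] rot [-1.7999e+02 -3.0000e-02  5.5000e+00] dpos_tool/25 [-0.011  0.113  4.015] turn/pi [-0.0001 -0.0001 -0.0028] dpos after turn [-0.01   0.112  4.015] t 10.9
```

```bash
python3 -m inch '[[0,0,-0.003,0,0.1,0.8,0],[0,0,0,0,0,1,0],[0,0,0,0,0,1,0],[0,0,0,0,0,0.8,0],[0,0,0,0,0,0.6,0],[0,0,0,0,0,0.4,0],[0,0,0,0,0,0.2,0],[0,0,0,0,0,0,0]]' 
python3 -m inch '[[0,0,0,0,0,0,0],[0,0,0,0,0,0,0.2],[0,0,0,0,0,0,0.3],[0,0,0,0,0,0,0.4],[0,0,0,0,0,0,0.5],[0,0,0,0,0,0,0.6],[0,0,0,0,0,0,0.6],[0,0,0,0,0,0,0.6]]' 60
python3 -m inch '[[0,0,0,0,0,-0.05,0.6],[0,0,0,0,0,-0.1,0.6],[0,0,0,0,0,-0.2,0.6],[0,0,0,0,0,-0.4,0.6],[0,0,0,0,0,-0.7,0.6],[0,0,0,0,0,-0.8,0.6],[0,0,0,0,0,-0.8,0.6],[0,0,0,0,0,-0.8,0.6]]' 
python3 -m inch '[[0,0,0,0,0,-0.8,0.6],[0,0,0,0,0,-0.6,0.6],[0,0,0,0,0,-0.4,0.6],[0,0,0,0,0,0,0.6],[0,0,0,0,0,0,0.6]]'
python3 - <<'E'
from h import *
go(458,-349,190,-11.5)
f,p,P=frame("scene"); a=cv2.resize(p[120:250,230:380],(600,520))
g,q,P=frame("top"); np.save("t5.npy",P); save("t5.png",q)
save("s5.png",a)
I=q.astype(int)
m=(P[...,2]>14)&(P[...,2]<75); b=blob(m,(357,393,188,240)); xy=P[b[:,1].astype(int),b[:,0].astype(int)]; print(len(xy),rect(xy[:,:2]))
E
```

```text
clock: 11.53
eef_pos: [465.8, -71.2, 67.9]
tcp_rot: [-3.141, 0.001, 0.106]
contact_force: [-0.9, -1.0, -0.2]
opening: 0.996
grasp_force: 0.0
clock: 12.2
eef_pos: [466.5, -71.9, 69.5]
tcp_rot: [3.141, -0.001, 0.106]
contact_force: [-2.2, 0.4, 10.1]
opening: 0.546
grasp_force: 61.6
clock: 12.87
eef_pos: [465.8, -71.8, 166.4]
tcp_rot: [3.142, 0.0, 0.106]
contact_force: [0.3, -0.3, -2.9]
opening: 0.548
grasp_force: 62.1
clock: 13.28
eef_pos: [466.1, -71.8, 210.1]
tcp_rot: [3.141, -0.001, 0.106]
contact_force: [-0.0, 0.3, -2.0]
opening: 0.55
grasp_force: 62.3
pos [466.1 -71.8 210.1] rot [ 1.7999e+02 -5.0000e-02  6.0500e+00] dpos_tool/25 [-1.491 10.992  0.804] turn/pi [ 0.     -0.0003  0.0975] dpos after turn [ 1.894 10.929  0.803] t 13.3
794 (array([ 464.1, -349.9]), array([ 67.4, 136.9]), np.float64(-11.4))
```

View pics/s5.png

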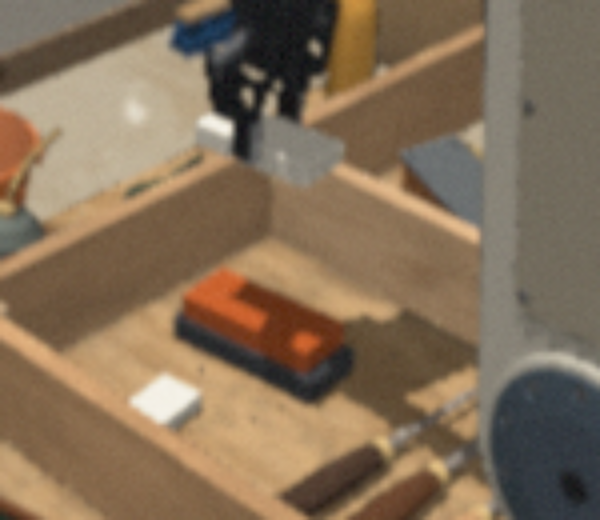

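The white stone is held level, with the orange on grey left below it. Moving over to the stand, turning and then tilting 15°.

```bash
cat >> h.py <<'E'
SEAT=np.array([457.5,-348.7,35.5])
def stand(e,h,d=23.5,yaw=-11.4):  # to stone origin e up slope, h above plate
    G=Rot.from_euler("z",yaw,degrees=True)*Rot.from_euler("y",-15,degrees=True); g=G*Rot.from_euler("x",np.pi)
    t=SEAT+G.apply([e,0,h+d]); s=r.sense(); R=Rot.from_euler("xyz",s["tcp_rot"]); p=s["eef_pos"]
    print("tgt",t.round(1),"pos",p.round(1),"turn/pi",((R.inv()*g).as_rotvec()/np.pi).round(4),"after-turn/25",(g.inv().apply(t-p)/25).round(3),"in seat frame",(G.inv().apply(p-SEAT)-[0,0,d]).round(1),"F seat",G.inv().apply(s["contact_force"]).round(1),"grip",round(s["grasp_force"]),round(s["opening"],3),"t",round(s["clock"],1))
E
python3 -m inch '[[0,0,0.039,0.08,0.5,0,0.6],[0,0,0.039,0.1,0.9,0,0.6],[0,0,0.0195,0.1,0.9,0,0.6],[0,0,0,0.18,0.9,0,0.6],[0,0,0,0.18,0.9,0,0.6],[0,0,0,0.18,0.9,0,0.6],[0,0,0,0.18,0.9,0,0.6],[0,0,0,0.18,0.9,0,0.6]]'
python3 -m inch '[[0,0,0,0.18,0.9,0,0.6],[0,0,0,0.18,0.9,0,0.6],[0,0,0,0.18,0.9,0,0.6],[0,0,0,0.1,0.6,0,0.6],[0,0.0278,0,0,0.3,0,0.6],[0,0.0278,0,0,0,0,0.6],[0,0.0278,0,0,0,0,0.6],[0,0,0,0,0,0,0.6]]'
python3 -m inch '[[0,0,0,0,0,0,0.6],[0,0,0,0,0,0,0.6]]'
python3 - <<'E'
from h import *
stand(5,20)
E
```

```text
clock: 14.05
eef_pos: [469.6, -244.7, 208.3]
tcp_rot: [-3.141, 0.002, -0.201]
contact_force: [0.8, -0.2, -3.9]
opening: 0.547
grasp_force: 62.3
clock: 14.72
eef_pos: [465.3, -333.9, 207.8]
tcp_rot: [-3.139, -0.261, -0.203]
contact_force: [-1.1, 0.8, -3.3]
opening: 0.55
grasp_force: 62.4
clock: 14.88
eef_pos: [468.4, -335.3, 209.7]
tcp_rot: [-3.141, -0.26, -0.201]
contact_force: [0.4, -0.3, -1.8]
opening: 0.548
grasp_force: 62.4
tgt [ 451.2 -347.4   78.8] pos [ 468.4 -335.3  209.7] turn/pi [ 0.0001  0.0007 -0.0005] after-turn/25 [-1.913  0.611  4.907] in seat frame [ 52.8  15.3 142.7] F seat [-0.  -0.2 -1.9] grip 62 0.548 t 14.9
```

```bash
python3 -m inch '[[0,0.0007,-0.0005,-0.4,0.2,0.5,0.6],[0,0,0,-0.6,0.2,0.9,0.6],[0,0,0,-0.5,0.2,1,0.6],[0,0,0,-0.41,0,1,0.6],[0,0,0,0,0,0.8,0.6],[0,0,0,0,0,0.5,0.6],[0,0,0,0,0,0.2,0.6],[0,0,0,0,0,0,0.6]]'
python3 -m inch '[[0,0,0,0,0,0,0.6],[0,0,0,0,0,0,0.6]]'
python3 - <<'E'
from h import *
stand(5,3)
f,p,P=frame("scene"); a=cv2.resize(p[110:190,290:400],(550,400))
f,p,P=frame("top"); b=cv2.resize(p[180:250,340:410],(240,240)); save("s6.png",np.hstack([a,np.pad(b,((0,160),(0,0),(0,0)))]))
E
```

```text
clock: 15.55
eef_pos: [452.3, -347.1, 78.2]
tcp_rot: [-3.141, -0.263, -0.198]
contact_force: [-0.2, -0.1, -1.6]
opening: 0.546
grasp_force: 62.4
clock: 15.72
eef_pos: [452.2, -347.7, 80.2]
tcp_rot: [3.14, -0.266, -0.198]
contact_force: [0.5, -0.2, -2.3]
opening: 0.54
grasp_force: 62.4
tgt [ 455.5 -348.3   62.4] pos [ 452.2 -347.7   80.2] turn/pi [ 0.0004 -0.0012  0.0002] after-turn/25 [-0.056 -0.002  0.724] in seat frame [ 6.4 -0.  21.1] F seat [-0.1 -0.1 -2.4] grip 62 0.54 t 15.7
```

View pics/s6.png

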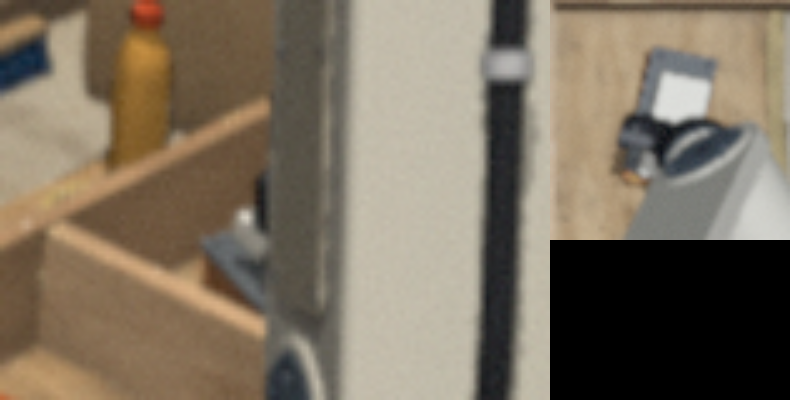

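The top view shows the white stone parallel to the plate. I'll lower it to about 2 mm above.

```bash
python3 -m inch '[[0,-0.001,0,-0.05,0,0.2,0.6],[0,0,0,0,0,0.2,0.6],[0,0,0,0,0,0.15,0.6],[0,0,0,0,0,0.1,0.6],[0,0,0,0,0,0.05,0.6],[0,0,0,0,0,0,0.6],[0,0,0,0,0,0,0.6]]'
python3 - <<'E'
from h import *
stand(5,0)
f,q,P=frame("top"); I=q.astype(int)
G=Rot.from_euler("z",-11.4,degrees=True)*Rot.from_euler("y",-15,degrees=True)
def castplane(uv,h):
    a=cast(f,uv,100.); b=cast(f,uv,0.); a=G.inv().apply(a-SEAT); b=G.inv().apply(b-SEAT)
    k=(a[:,2]-h)/(a[:,2]-b[:,2]); return a+(b-a)*k[:,None]
w=blob(I.min(-1)>185,(365,390,195,225)); c=castplane(w,23); print("white",len(w),np.percentile(c,[1,99],0).round(1)[:,:2].tolist())
row=[(v,[I[v,u].tolist() for u in range(364,396,2)]) for v in (206,)]; print(row)
g=blob((I.max(-1)-I.min(-1)<35)&(I.max(-1)<165)&(I.min(-1)>75),(362,392,190,214)); c=castplane(g,0); print("plate",len(g),np.percentile(c,[1,99],0).round(1)[:,:2].tolist())
E
```

```text
clock: 16.4
eef_pos: [454.6, -347.8, 61.7]
tcp_rot: [3.141, -0.261, -0.199]
contact_force: [-0.1, 0.1, -2.4]
opening: 0.544
grasp_force: 62.5
tgt [ 456.3 -348.5   59.5] pos [ 454.6 -347.8   61.7] turn/pi [ 0.0001  0.0003 -0.    ] after-turn/25 [0.046 0.011 0.102] in seat frame [3.9 0.3 2.6] F seat [-0.7  0.1 -2.3] grip 62 0.544 t 16.4
white 162 [[13.7, -22.1], [55.0, 23.5]]
[(206, [[183, 163, 132], [120, 105, 89], [109, 113, 118], [181, 182, 179], [221, 222, 220], [221, 223, 219], [221, 223, 218], [220, 222, 217], [220, 221, 219], [221, 221, 218], [201, 203, 200], [134, 130, 126], [177, 158, 130], [186, 166, 136], [184, 164, 134], [181, 160, 131]])]
plate 217 [[7.3, -35.7], [76.7, 33.4]]
```

The stone is centred on the plate within about 1.5 mm and about 4 mm uphill of the ledge. I'll lower it to contact, then slide it down to the ledge.

```bash
python3 -m inch '[[0,0,0,0,0,0.04,0.6],[0,0,0,0,0,0.03,0.6],[0,0,0,0,0,0.02,0.6],[0,0,0,0,0,0,0.6],[0,0,0,0,0,0,0.6]]'
python3 -c 'from h import *;stand(0,0)'
python3 -m inch '[[0,0,0,-0.03,0,0.0,0.6],[0,0,0,-0.03,0,0,0.6],[0,0,0,0,0,0,0.6],[0,0,0,0,0,0,0.6]]'
python3 -c 'from h import *;stand(0,0)'
```

```text
clock: 16.87
eef_pos: [455.2, -348.0, 59.7]
tcp_rot: [3.141, -0.261, -0.199]
contact_force: [0.1, -0.0, -2.5]
opening: 0.546
grasp_force: 62.5
tgt [ 451.5 -347.5   58.2] pos [ 455.2 -348.    59.7] turn/pi [ 0.0001  0.0002 -0.    ] after-turn/25 [-0.159  0.008  0.019] in seat frame [4.  0.2 0.5] F seat [-0.6 -0.  -2.4] grip 63 0.546 t 16.9
clock: 17.2
eef_pos: [453.7, -347.7, 59.3]
tcp_rot: [3.141, -0.261, -0.199]
contact_force: [-0.8, 0.9, -2.4]
opening: 0.543
grasp_force: 62.5
tgt [ 451.5 -347.5   58.2] pos [ 453.7 -347.7   59.3] turn/pi [ 0.0001  0.0003 -0.    ] after-turn/25 [-0.094  0.009  0.02 ] in seat frame [2.4 0.2 0.5] F seat [-1.5  0.7 -2.1] grip 63 0.543 t 17.2
```

```bash
python3 -m inch '[[0,0,0,0,0,0.02,0.6],[0,0,0,0,0,0.02,0.6],[0,0,0,0,0,0,0.6],[0,0,0,0,0,0,0.6]]'
python3 -c 'from h import *;stand(0,0)'
python3 -m inch '[[0,0,0,-0.03,0,0.0,0.6],[0,0,0,-0.03,0,0,0.6],[0,0,0,0,0,0,0.6],[0,0,0,0,0,0,0.6]]'
python3 -c 'from h import *;stand(0,0)'
```

```text
clock: 17.53
eef_pos: [453.8, -347.7, 59.1]
tcp_rot: [3.141, -0.261, -0.199]
contact_force: [-7.1, 2.7, 12.1]
opening: 0.546
grasp_force: 64.3
tgt [ 451.5 -347.5   58.2] pos [ 453.8 -347.7   59.1] turn/pi [0.0001 0.0002 0.    ] after-turn/25 [-0.097  0.008  0.011] in seat frame [2.4 0.2 0.3] F seat [-4.1  1.3 13.6] grip 64 0.546 t 17.5
clock: 17.87
eef_pos: [453.3, -348.1, 59.0]
tcp_rot: [3.14, -0.263, -0.199]
contact_force: [-2.3, 2.1, 8.8]
opening: 0.546
grasp_force: 63.7
tgt [ 451.5 -347.5   58.2] pos [ 453.3 -348.1   59. ] turn/pi [ 0.0004 -0.0004  0.    ] after-turn/25 [-0.082 -0.009  0.012] in seat frame [ 2.  -0.2  0.3] F seat [-0.3  1.6  9.2] grip 64 0.546 t 17.9
```

```bash
python3 -m inch '[[0,0,0,-0.03,0,-0.01,0.6],[0,0,0,-0.03,0,-0.005,0.6],[0,0,0,0,0,0,0.6],[0,0,0,0,0,0,0.6]]'
python3 -c 'from h import *;stand(0,0)'
```

```text
clock: 18.2
eef_pos: [451.5, -347.7, 58.5]
tcp_rot: [3.14, -0.262, -0.199]
contact_force: [-2.4, 0.7, 5.8]
opening: 0.55
grasp_force: 63.6
tgt [ 451.5 -347.5   58.2] pos [ 451.5 -347.7   58.5] turn/pi [ 0.0004 -0.0002  0.    ] after-turn/25 [-0.004 -0.008  0.011] in seat frame [ 0.1 -0.2  0.3] F seat [-0.9  0.2  6.3] grip 64 0.55 t 18.2
```

```bash
python3 -m inch '[[0,0,0,-0.03,0,0,0.6],[0,0,0,-0.03,0,0,0.6],[0,0,0,0,0,0,0.6],[0,0,0,0,0,0,0.6]]'
python3 -c 'from h import *;stand(0,0)'
python3 -m inch '[[0,0,0,-0.03,0,0,0.6],[0,0,0,-0.02,0,0,0.6],[0,0,0,0,0,0,0.6],[0,0,0,0,0,0,0.6]]'
python3 -c 'from h import *;stand(0,0)'
```

```text
clock: 18.53
eef_pos: [450.6, -347.7, 58.3]
tcp_rot: [3.14, -0.263, -0.199]
contact_force: [1.3, -0.1, 7.0]
opening: 0.549
grasp_force: 63.4
tgt [ 451.5 -347.5   58.2] pos [ 450.6 -347.7   58.3] turn/pi [ 0.0005 -0.0005 -0.0001] after-turn/25 [ 0.031 -0.015  0.013] in seat frame [-0.8 -0.4  0.3] F seat [3.  0.2 6.5] grip 63 0.549 t 18.5
clock: 18.87
eef_pos: [450.5, -347.8, 58.3]
tcp_rot: [3.14, -0.265, -0.2]
contact_force: [8.3, 0.7, 2.7]
opening: 0.547
grasp_force: 62.9
tgt [ 451.5 -347.5   58.2] pos [ 450.5 -347.8   58.3] turn/pi [ 0.0007 -0.001  -0.0003] after-turn/25 [ 0.036 -0.02   0.012] in seat frame [-0.9 -0.5  0.3] F seat [8.4 2.3 0.5] grip 63 0.547 t 18.9
```

It's against the ledge. I'll ease off, release, withdraw square to the plate and look.

```bash
python3 -m inch '[[0,0,0,0.03,0,0.01,0.6],[0,0,0,0,0,0,0.6],[0,0,0,0,0,0,0.4],[0,0,0,0,0,0,0.3],[0,0,0,0,0,0,0.2],[0,0,0,0,0,-0.1,0],[0,0,0,0,0,-0.4,0],[0,0,0,0,0,-0.8,0]]'
python3 -m inch '[[0,0,0,0,0,-1,0],[0,0,0,0,0,-1,0],[0,0,0,0,0,-1,0],[0,0,0,0,0,-1,0],[0,-0.0278,0,0,-0.4,0,0],[0,-0.0278,0,0,-0.8,0,0],[0,-0.0278,0,0,-0.8,0,0],[0,0,-0.039,0,-0.8,0,0]]'
python3 -m inch '[[0,0,-0.039,0,-0.8,0,0],[0,0,-0.018,0,-0.8,0,0],[0,0,0,0,-0.9,0,0],[0,0,0,0,-0.9,0,0],[0,0,0,0,-0.9,0,0],[0,0,0,0,-0.9,0,0],[0,0,0,0,0,0,0],[0,0,0,0,0,0,0]]'
python3 - <<'E'
from h import *
f,q,P=frame("top"); save("s7.png",cv2.resize(q[175:255,330:410],(560,560)))
go(463,-71.5,46,6)
E
```

```text
clock: 19.53
eef_pos: [440.0, -344.2, 87.5]
tcp_rot: [-3.14, -0.258, -0.199]
contact_force: [0.1, -0.0, 0.5]
opening: 1.002
grasp_force: 0.0
clock: 20.2
eef_pos: [431.2, -271.8, 186.7]
tcp_rot: [3.139, 0.004, -0.082]
contact_force: [0.3, -0.2, 0.2]
opening: 1.001
grasp_force: 0.0
clock: 20.87
eef_pos: [420.7, -141.3, 185.7]
tcp_rot: [3.141, 0.001, 0.104]
contact_force: [0.5, -0.2, 0.1]
opening: 1.003
grasp_force: 0.0
pos [ 421.  -142.   185.7] rot [1.7994e+02 3.0000e-02 5.9300e+00] dpos_tool/25 [ 1.965 -2.636  5.585] turn/pi [ 0.0003  0.0002 -0.0004] dpos after turn [ 1.966 -2.629  5.588] t 20.9
```

View pics/s7.png

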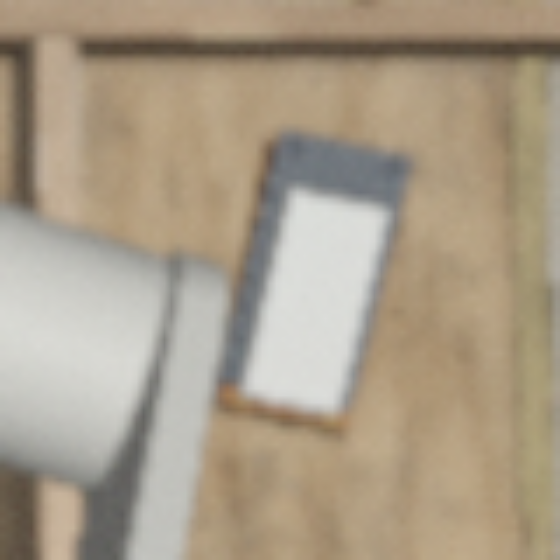

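The white stone lies lengthwise, square to the plate and against the ledge, with its lower end at picture (290,410). The medium stone is next.

```bash
python3 -m inch '[[0,0,0,0.5,-0.6,0,0],[0,0,0,0.6,-0.8,0,0],[0,0,0,0.5,-0.8,0.2,0],[0,0,0,0.36,-0.43,0.6,0],[0,0,0,0,0,0.8,0],[0,0,0,0,0,0.8,0],[0,0,0,0,0,0.3,0],[0,0,0,0,0,0,0]]' 60
python3 -m inch '[[0,0,0,0,0,0,0],[0,0,0,0,0,0,0]]'
python3 - <<'E'
from h import *
f,p,P=frame("scene"); hs=cv2.cvtColor(p,cv2.COLOR_RGB2HSV).astype(int)
m=((hs[...,0]<12)|(hs[...,0]>175))&(hs[...,1]>150)&(hs[...,2]>60)
b=blob(m,(265,325,170,225)); c=b[b[:,1].argsort()]; c=cast(f,b,46)[:,:2]; print(len(b),b.min(0),b.max(0),rect(c))
go(463,-71.5,48.5,6.2)
E
```

```text
clock: 21.58
eef_pos: [461.9, -72.1, 116.2]
tcp_rot: [-3.141, 0.004, 0.102]
contact_force: [-0.4, 0.2, -0.3]
opening: 1.002
grasp_force: 0.0
clock: 21.75
eef_pos: [463.6, -72.2, 118.5]
tcp_rot: [3.141, -0.0, 0.102]
contact_force: [-0.3, -0.3, 0.2]
opening: 1.0
grasp_force: 0.0
532 [276. 187.] [315. 212.] (array([453.4, -61.7]), array([ 73.2, 136.5]), np.float64(1.6))
pos [463.7 -72.  118.6] rot [ 1.7997e+02 -4.0000e-02  5.8300e+00] dpos_tool/25 [-0.028 -0.027  2.805] turn/pi [ 0.0002 -0.0002 -0.002 ] dpos after turn [-0.026 -0.025  2.805] t 21.8
```

```bash
python3 -m inch '[[0,0,-0.002,-0.02,-0.02,0.6,0],[0,0,0,0,0,0.8,0],[0,0,0,0,0,0.6,0],[0,0,0,0,0,0.4,0],[0,0,0,0,0,0.3,0],[0,0,0,0,0,0.1,0],[0,0,0,0,0,0,0],[0,0,0,0,0,0,0.2]]' 70
python3 -m inch '[[0,0,0,0,0,0,0.3],[0,0,0,0,0,0,0.4],[0,0,0,0,0,0,0.5],[0,0,0,0,0,0,0.5],[0,0,0,0,0,0,0.5],[0,0,0,0,0,0,0.5]]'
python3 -m inch '[[0,0,0,0,0,-0.05,0.5],[0,0,0,0,0,-0.1,0.5],[0,0,0,0,0,-0.2,0.5],[0,0,0,0,0,-0.4,0.5],[0,0,0,0,0,-0.7,0.5],[0,0,0,0,0,-0.8,0.5],[0,0,0,0,0,-0.8,0.5],[0,0,0,0,0,-0.8,0.5]]' 
python3 -m inch '[[0,0,0,0,0,-0.8,0.5],[0,0,0,0,0,-0.6,0.5],[0,0,0,0,0,-0.4,0.5],[0,0,0,0,0,0,0.5],[0,0,0,0,0,0,0.5]]'
python3 - <<'E'
from h import *
go(511.5,417,190,9.9)
f,p,P=frame("scene"); save("s8.png",cv2.resize(p[120:250,230:380],(600,520)))
E
```

```text
clock: 22.47
eef_pos: [462.8, -71.2, 48.1]
tcp_rot: [3.141, 0.0, 0.109]
contact_force: [0.2, 0.2, 0.3]
opening: 0.881
grasp_force: 0.0
clock: 22.97
eef_pos: [463.0, -71.3, 48.7]
tcp_rot: [3.141, -0.0, 0.109]
contact_force: [-2.5, -0.6, 10.4]
opening: 0.615
grasp_force: 72.7
clock: 23.63
eef_pos: [462.2, -71.0, 145.4]
tcp_rot: [3.142, 0.001, 0.109]
contact_force: [0.4, -0.7, -3.6]
opening: 0.612
grasp_force: 73.9
clock: 24.05
eef_pos: [462.5, -71.1, 189.1]
tcp_rot: [3.141, 0.0, 0.109]
contact_force: [-0.6, 1.2, -3.1]
opening: 0.615
grasp_force: 74.1
pos [462.5 -71.1 189.1] rot [1.7998e+02 1.0000e-02 6.2300e+00] dpos_tool/25 [  4.067 -19.195  -0.042] turn/pi [ 0.0001  0.0001 -0.0204] dpos after turn [  5.288 -18.895  -0.035] t 24.1
```

View pics/s8.png

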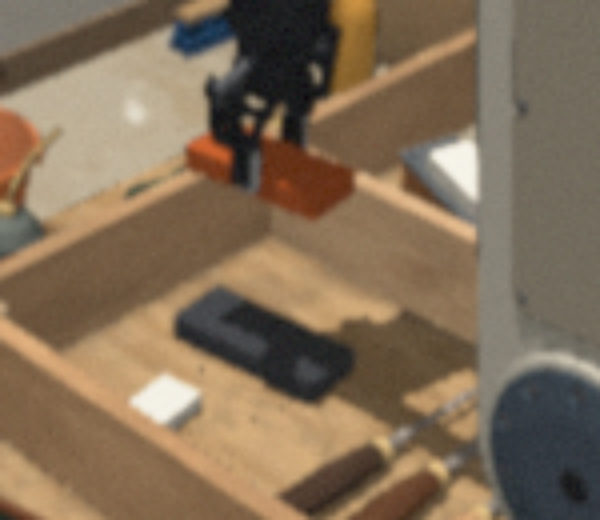

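The orange stone is held level and the grey is left at (265,345). On to the middle bed.

```bash
python3 -m inch '[[0,0,-0.0204,0.1,-0.4,0,0.5],[0,0,0,0.2,-0.8,0,0.5],[0,0,0,0.27,-0.95,0,0.5],[0,0,0,0.27,-0.95,0,0.5],[0,0,0,0.27,-0.95,0,0.5],[0,0,0,0.27,-0.95,0,0.5],[0,0,0,0.27,-0.95,0,0.5],[0,0,0,0.27,-0.95,0,0.5]]'
python3 -m inch '[[0,0,0,0.27,-0.95,0,0.5],[0,0,0,0.27,-0.95,0,0.5],[0,0,0,0.27,-0.95,0,0.5],[0,0,0,0.27,-0.95,0,0.5],[0,0,0,0.27,-0.95,0,0.5],[0,0,0,0.27,-0.95,0,0.5],[0,0,0,0.27,-0.95,0,0.5],[0,0,0,0.27,-0.95,0,0.5]]'
python3 -m inch '[[0,0,0,0.27,-0.95,0,0.5],[0,0,0,0.27,-0.95,0,0.5],[0,0,0,0.27,-0.95,0,0.5],[0,0,0,0.27,-0.8,0.2,0.5],[0,0,0,0.2,-0.5,0.5,0.5],[0,0,0,0,-0.2,0.8,0.5],[0,0,0,0,0,0.9,0.5],[0,0,0,0,0,0.9,0.5]]'
python3 -m inch '[[0,0,0,0,0,0.7,0.5],[0,0,0,0,0,0.3,0.5],[0,0,0,0,0,0,0.5],[0,0,0,0,0,0,0.5],[0,0,0,0,0,0,0.5]]'
python3 -c 'from h import *; go(511.5,417,39,9.9)'
```

```text
clock: 24.77
eef_pos: [479.9, 108.1, 187.4]
tcp_rot: [3.141, 0.004, 0.173]
contact_force: [0.6, -0.8, -2.9]
opening: 0.61
grasp_force: 74.0
clock: 25.43
eef_pos: [500.4, 304.3, 186.9]
tcp_rot: [3.14, 0.004, 0.173]
contact_force: [0.3, -0.5, -2.4]
opening: 0.616
grasp_force: 74.0
clock: 26.1
eef_pos: [513.1, 416.1, 103.4]
tcp_rot: [3.141, 0.003, 0.174]
contact_force: [0.2, -0.7, -3.9]
opening: 0.61
grasp_force: 74.0
clock: 26.52
eef_pos: [514.5, 416.5, 82.0]
tcp_rot: [-3.141, -0.0, 0.173]
contact_force: [-0.7, -0.2, -3.4]
opening: 0.61
grasp_force: 74.0
pos [514.5 416.5  82. ] rot [-179.97   -0.      9.9 ] dpos_tool/25 [-0.116 -0.04   1.719] turn/pi [-0.0002 -0.     -0.    ] dpos after turn [-0.116 -0.041  1.719] t 26.5
```

```bash
python3 -m inch '[[0,0,0,-0.12,-0.04,0.4,0.5],[0,0,0,0,0,0.4,0.5],[0,0,0,0,0,0.3,0.5],[0,0,0,0,0,0.2,0.5],[0,0,0,0,0,0.15,0.5],[0,0,0,0,0,0.15,0.5],[0,0,0,0,0,0.1,0.5],[0,0,0,0,0,0,0.5]]' 
python3 -m inch '[[0,0,0,0,0,0,0.5],[0,0,0,0,0,0.04,0.5],[0,0,0,0,0,0.03,0.5],[0,0,0,0,0,0.02,0.5],[0,0,0,0,0,0.01,0.5],[0,0,0,0,0,0,0.5],[0,0,0,0,0,0,0.5]]'
python3 -c 'from h import *; go(511.5,417,36.7,9.9)'
```

```text
clock: 27.18
eef_pos: [510.7, 416.4, 38.1]
tcp_rot: [3.141, 0.002, 0.173]
contact_force: [0.3, -0.6, -3.1]
opening: 0.613
grasp_force: 74.1
clock: 27.77
eef_pos: [511.0, 416.7, 36.8]
tcp_rot: [-3.141, 0.001, 0.173]
contact_force: [-1.6, -1.3, 6.5]
opening: 0.616
grasp_force: 75.0
pos [511.  416.7  36.8] rot [-1.7999e+02  3.0000e-02  9.9100e+00] dpos_tool/25 [ 0.023 -0.008  0.002] turn/pi [-0.0001  0.0002  0.    ] dpos after turn [ 0.023 -0.008  0.002] t 27.8
```

It's seated at the expected height, so I'll release, rise and return.

```bash
python3 -m inch '[[0,0,0,0,0,-0.01,0.5],[0,0,0,0,0,0,0.35],[0,0,0,0,0,0,0.3],[0,0,0,0,0,0,0.2],[0,0,0,0,0,-0.1,0.1],[0,0,0,0,0,-0.4,0],[0,0,0,0,0,-0.8,0],[0,0,0,0,0,-1,0]]'
python3 -m inch '[[0,0,0,0,0,-1,0],[0,0,0,0,0,-1,0],[0,0,0,0,0,-1,0],[0,0,0,0,0,-1,0],[0,0,0.0217,-0.1,0.5,0,0],[0,0,0,-0.2,0.95,0,0],[0,0,0,-0.2,0.95,0,0],[0,0,0,-0.2,0.95,0,0]]'
python3 -m inch '[[0,0,0,-0.2,0.95,0,0],[0,0,0,-0.2,0.95,0,0],[0,0,0,-0.2,0.95,0,0],[0,0,0,-0.2,0.95,0,0],[0,0,0,-0.2,0.95,0,0],[0,0,0,-0.2,0.95,0,0],[0,0,0,-0.2,0.95,0,0],[0,0,0,-0.2,0.95,0,0]]'
python3 -m inch '[[0,0,0,-0.2,0.95,0,0],[0,0,0,-0.2,0.95,0,0],[0,0,0,-0.2,0.95,0,0],[0,0,0,-0.2,0.95,0,0],[0,0,0,0,0,0,0],[0,0,0,0,0,0,0]]'
python3 - <<'E'
from h import *
f,p,P=frame("scene"); a=cv2.resize(p[235:305,110:200],(450,350))
g,q,P=frame("top"); save("s9.png",np.hstack([a,cv2.resize(q[165:235,130:200],(350,350))]))
I=q.astype(int)
b=blob(P[...,2]>12,(276,312,190,240)); print("coarse",len(b),rect(cast(g,b,24)[:,:2]))
go(461.5,-71.5,120,5.5)
E
```

```text
clock: 28.43
eef_pos: [510.1, 415.8, 93.6]
tcp_rot: [3.14, 0.004, 0.173]
contact_force: [0.8, 0.7, 0.4]
opening: 1.001
grasp_force: 0.0
clock: 29.1
eef_pos: [503.0, 330.7, 195.0]
tcp_rot: [-3.141, 0.0, 0.105]
contact_force: [0.8, -1.3, -0.5]
opening: 1.002
grasp_force: 0.0
clock: 29.77
eef_pos: [483.1, 137.2, 194.9]
tcp_rot: [-3.142, -0.0, 0.105]
contact_force: [0.3, -0.3, 1.0]
opening: 0.998
grasp_force: 0.0
clock: 30.27
eef_pos: [473.4, 40.8, 194.8]
tcp_rot: [3.142, -0.0, 0.102]
contact_force: [0.7, 0.3, 0.3]
opening: 1.002
grasp_force: 0.0
coarse 1097 (array([464.1, -56.5]), array([ 89.1, 173.2]), np.float64(5.4))
pos [473.6  42.  194.6] rot [-179.99    0.      5.97] dpos_tool/25 [-0.952  4.468  2.983] turn/pi [-0.      0.      0.0026] dpos after turn [-0.916  4.475  2.983] t 30.4
```

View pics/s9.png

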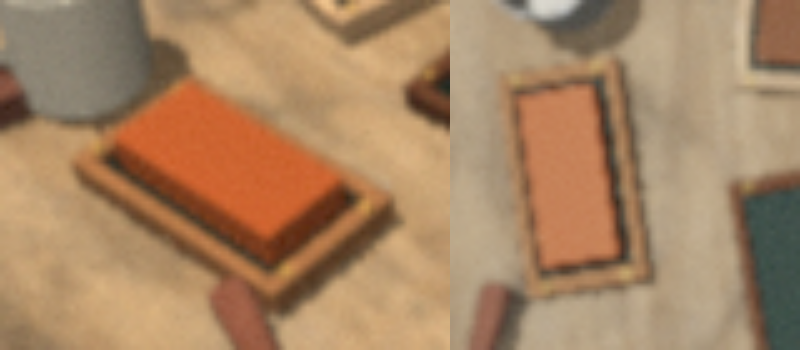

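The medium stone lies flat in its bed. The coarse stone is next.

```bash
python3 -m inch '[[0,0,0.0026,-0.15,0.6,0,0],[0,0,0,-0.2,0.9,0.2,0],[0,0,0,-0.2,0.9,0.4,0],[0,0,0,-0.2,0.9,0.6,0],[0,0,0,-0.17,0.7,0.8,0],[0,0,0,0,0.4,0.7,0],[0,0,0,0,0.08,0.3,0],[0,0,0,0,0,0,0]]' 90
python3 -m inch '[[0,0,0,0,0,0,0],[0,0,0,0,0,0,0]]'
python3 -c 'from h import *; go(461.4,-71.7,24,5.6)'
```

```text
clock: 31.03
eef_pos: [460.6, -71.5, 117.8]
tcp_rot: [-3.141, 0.004, 0.096]
contact_force: [0.2, 0.4, 0.3]
opening: 0.998
grasp_force: 0.0
clock: 31.2
eef_pos: [462.0, -71.2, 119.9]
tcp_rot: [3.141, -0.0, 0.098]
contact_force: [0.1, -0.3, 1.0]
opening: 0.999
grasp_force: 0.0
pos [462.  -71.2 119.9] rot [179.99  -0.     5.59] dpos_tool/25 [-0.026  0.018  3.835] turn/pi [ 0.0001 -0.     -0.0001] dpos after turn [-0.026  0.019  3.835] t 31.2
```

```bash
python3 -m inch '[[0,0,0,-0.02,0.02,0.7,0],[0,0,0,0,0,0.9,0],[0,0,0,0,0,0.8,0],[0,0,0,0,0,0.6,0],[0,0,0,0,0,0.4,0],[0,0,0,0,0,0.3,0],[0,0,0,0,0,0.1,0],[0,0,0,0,0,0,0]]' 90
python3 -m inch '[[0,0,0,0,0,0,0.1],[0,0,0,0,0,0,0.2],[0,0,0,0,0,0,0.3],[0,0,0,0,0,0,0.4],[0,0,0,0,0,0,0.45],[0,0,0,0,0,0,0.45],[0,0,0,0,0,0,0.45]]'
python3 -m inch '[[0,0,0,0,0,-0.05,0.45],[0,0,0,0,0,-0.1,0.45],[0,0,0,0,0,-0.2,0.45],[0,0,0,0,0,-0.4,0.45],[0,0,0,0,0,-0.7,0.45],[0,0,0,0,0,-0.8,0.45],[0,0,0,0,0,-0.8,0.45],[0,0,0,0,0,-0.8,0.45]]' 
python3 -m inch '[[0,0,0,0,0,-0.8,0.45],[0,0,0,0,0,-0.8,0.45],[0,0,0,0,0,-0.6,0.45],[0,0,0,0,0,-0.4,0.45],[0,0,0,0,0,0,0.45],[0,0,0,0,0,0,0.45]]'
python3 - <<'E'
from h import *
go(429.5,246.5,175,11.4)
f,p,P=frame("scene"); save("s10.png",cv2.resize(p[120:250,230:380],(600,520)))
E
```

```text
clock: 31.87
eef_pos: [460.9, -72.3, 24.2]
tcp_rot: [3.141, 0.001, 0.097]
contact_force: [0.5, 0.3, 0.2]
opening: 1.002
grasp_force: 0.0
clock: 32.45
eef_pos: [461.3, -72.8, 25.4]
tcp_rot: [3.141, -0.0, 0.097]
contact_force: [-2.7, 0.2, 14.9]
opening: 0.678
grasp_force: 94.7
clock: 33.12
eef_pos: [460.4, -72.5, 121.8]
tcp_rot: [3.142, 0.001, 0.097]
contact_force: [0.5, -0.5, -3.7]
opening: 0.677
grasp_force: 97.2
clock: 33.62
eef_pos: [460.8, -72.5, 185.6]
tcp_rot: [3.141, 0.0, 0.096]
contact_force: [0.4, -0.7, -5.0]
opening: 0.675
grasp_force: 97.5
pos [460.8 -72.5 185.6] rot [1.7998e+02 1.0000e-02 5.5300e+00] dpos_tool/25 [ -0.016 -12.822   0.418] turn/pi [ 0.0001  0.0001 -0.0326] dpos after turn [  1.296 -12.757   0.422] t 33.6
```

View pics/s10.png

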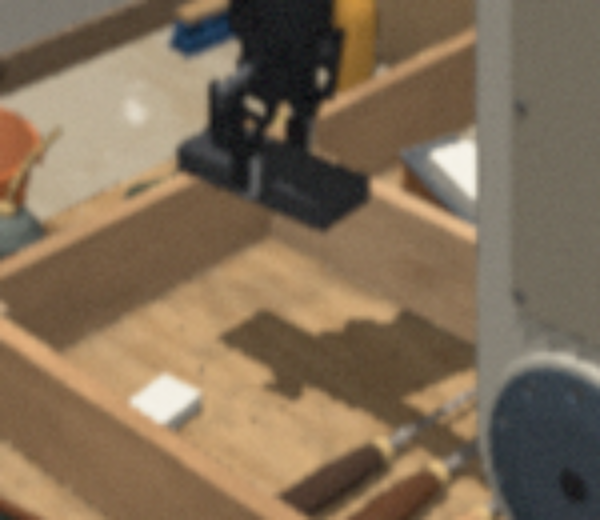

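The grey stone is held level. On to the large bed.

```bash
python3 -m inch '[[0,0,-0.0326,0,-0.4,0,0.45],[0,0,0,0.1,-0.7,0,0.45],[0,0,0,0.1,-0.95,0,0.45],[0,0,0,0.1,-0.95,0,0.45],[0,0,0,0.1,-0.95,0,0.45],[0,0,0,0.1,-0.95,0,0.45],[0,0,0,0.1,-0.95,0,0.45],[0,0,0,0.1,-0.95,0,0.45]]'
python3 -m inch '[[0,0,0,0.1,-0.95,0,0.45],[0,0,0,0.1,-0.95,0,0.45],[0,0,0,0.1,-0.95,0,0.45],[0,0,0,0.1,-0.95,0,0.45],[0,0,0,0.1,-0.95,0,0.45],[0,0,0,0.1,-0.7,0.2,0.45],[0,0,0,0.1,-0.46,0.6,0.45],[0,0,0,0,0,0.8,0.45]]'
python3 -m inch '[[0,0,0,0,0,0.9,0.45],[0,0,0,0,0,0.8,0.45],[0,0,0,0,0,0.6,0.45],[0,0,0,0,0,0.3,0.45],[0,0,0,0,0,0,0.45],[0,0,0,0,0,0,0.45],[0,0,0,0,0,0,0.45]]'
python3 -c 'from h import *; go(429.3,246.5,39.5,11.4)'
```

```text
clock: 34.33
eef_pos: [444.3, 98.6, 184.0]
tcp_rot: [3.142, 0.004, 0.199]
contact_force: [0.9, 0.1, -4.3]
opening: 0.678
grasp_force: 97.4
clock: 35.0
eef_pos: [433.8, 248.5, 144.8]
tcp_rot: [-3.14, -0.001, 0.201]
contact_force: [0.2, 0.0, -4.1]
opening: 0.676
grasp_force: 97.5
clock: 35.58
eef_pos: [433.7, 246.2, 80.8]
tcp_rot: [-3.141, 0.0, 0.199]
contact_force: [-0.1, 0.2, -4.2]
opening: 0.676
grasp_force: 97.4
pos [433.7 246.2  80.8] rot [-1.7999e+02  2.0000e-02  1.1390e+01] dpos_tool/25 [-0.17  -0.047  1.651] turn/pi [-0.0001  0.0001 -0.    ] dpos after turn [-0.17  -0.047  1.651] t 35.6
```

```bash
python3 -m inch '[[0,0,0,-0.17,-0.05,0.4,0.45],[0,0,0,0,0,0.4,0.45],[0,0,0,0,0,0.3,0.45],[0,0,0,0,0,0.2,0.45],[0,0,0,0,0,0.15,0.45],[0,0,0,0,0,0.12,0.45],[0,0,0,0,0,0.06,0.45],[0,0,0,0,0,0,0.45]]' 
python3 -m inch '[[0,0,0,0,0,0,0.45],[0,0,0,0,0,0.04,0.45],[0,0,0,0,0,0.03,0.45],[0,0,0,0,0,0.02,0.45],[0,0,0,0,0,0.01,0.45],[0,0,0,0,0,0,0.45],[0,0,0,0,0,0,0.45]]'
python3 -c 'from h import *; go(429.3,246.5,37.4,11.4)'
```

```text
clock: 36.25
eef_pos: [428.8, 246.3, 39.3]
tcp_rot: [3.141, 0.001, 0.199]
contact_force: [-0.7, 0.0, -4.0]
opening: 0.675
grasp_force: 97.6
clock: 36.83
eef_pos: [428.9, 246.4, 37.5]
tcp_rot: [-3.142, 0.001, 0.199]
contact_force: [-2.3, -0.6, 6.3]
opening: 0.679
grasp_force: 98.6
pos [428.9 246.4  37.5] rot [-1.7999e+02  4.0000e-02  1.1400e+01] dpos_tool/25 [0.014 0.001 0.003] turn/pi [-0.      0.0002 -0.    ] dpos after turn [0.014 0.001 0.003] t 36.8
```

Seated. I'll release, rise, move clear and check the whole scene.

```bash
python3 -m inch '[[0,0,0,0,0,-0.01,0.45],[0,0,0,0,0,0,0.3],[0,0,0,0,0,0,0.2],[0,0,0,0,0,0,0.1],[0,0,0,0,0,-0.1,0],[0,0,0,0,0,-0.4,0],[0,0,0,0,0,-0.8,0],[0,0,0,0,0,-1,0]]'
python3 -m inch '[[0,0,0,0,0,-1,0],[0,0,0,0,0,-1,0],[0,0,0,0,0,-1,0],[0,0,0,0,0,-1,0],[0,0,0,-0.1,0.6,-0.5,0],[0,0,0,-0.1,0.95,0,0],[0,0,0,-0.1,0.95,0,0],[0,0,0,-0.1,0.95,0,0]]'
python3 -m inch '[[0,0,0,-0.1,0.95,0,0],[0,0,0,-0.1,0.95,0,0],[0,0,0,-0.1,0.95,0,0],[0,0,0,-0.1,0.95,0,0],[0,0,0,-0.1,0.95,0,0],[0,0,0,-0.1,0.5,0,0],[0,0,0,0,0,0,0],[0,0,0,0,0,0,0]]'
python3 - <<'E'
from h import *
f,p,P=frame("scene"); a=cv2.resize(p[130:330,90:340],(500,400))
g,q,P=frame("top"); save("s11.png",np.hstack([a,cv2.resize(q[135:265,130:230],(300,390)) if 0 else cv2.resize(q[135:265,130:227],(298,400))]))
for n,w in dict(coarse=(182,222,192,255),medium=(138,172,170,226),strop=(184,214,146,186)).items():
    pass
for n,(u,v) in dict(coarse=(202,223),medium=(155,199),strop=(199,166),can=(271,153),plane=(325,159)).items(): print(n,np.nanmedian(P[v-4:v+5,u-4:u+5].reshape(-1,3),0).round(1))
E
```

```text
clock: 37.5
eef_pos: [428.1, 245.9, 95.0]
tcp_rot: [3.141, 0.003, 0.199]
contact_force: [0.7, 0.3, 0.0]
opening: 0.998
grasp_force: 0.0
clock: 38.17
eef_pos: [436.3, 159.2, 208.6]
tcp_rot: [-3.141, -0.001, 0.2]
contact_force: [-0.6, 0.2, -0.8]
opening: 0.998
grasp_force: 0.0
clock: 38.83
eef_pos: [447.5, 27.9, 208.0]
tcp_rot: [-3.142, 0.0, 0.197]
contact_force: [-0.2, -0.3, -0.5]
opening: 0.997
grasp_force: 0.0
coarse [429.5 242.6  36. ]
medium [512.3 409.4  34.1]
strop [630.1 257.8  29.3]
can [669.9   5.4  67.7]
plane [ 655.6 -183.9   31.1]
```

View pics/s11.png

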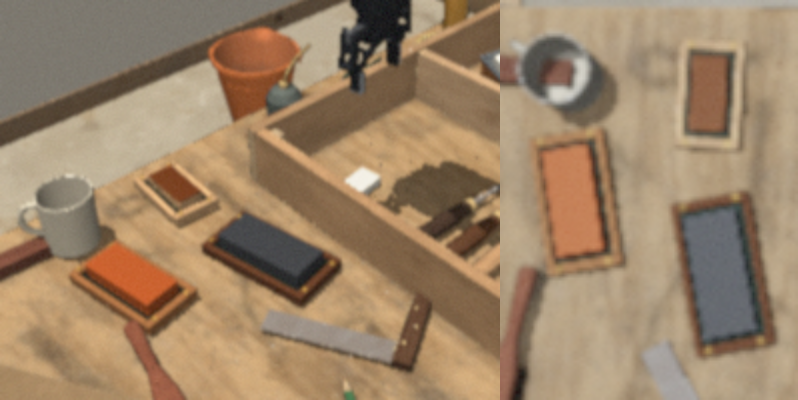

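All three sit flat in their beds: top heights are 36.0, 34.1 and 29.3 mm, against 36, 34 and 30 expected. The can and plane haven't moved. Handing in.

```bash
python3 -c 'from rig import r; print(r.sign_off())'
```

```text
the job is handed in; nothing more can be done
None
```

The job is handed in: the coarse stone, medium stone and strop lie flat in their beds, the white stone rests lengthwise on the stand against its ledge, and the oil can and block plane were left where they stood.

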